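# Shim the plate-pouring platform level

## Robot

A 6-joint arm with a two-finger parallel gripper is mounted at the origin on a cart in front of the work surface, level with it; the furniture and walls round the work are solid. World frame = base frame: x ahead of the robot, y to its left, z up, the work surface at z = 0. Lengths are in m, angles in rad, forces in N, time in s.
With the tool pointing down it reaches from about 0.3 to 0.75 m from the base axis. Payload 8.5 kg.
Tool frame: the origin (TCP) lies at the very end of the fingers, on their centre line; the grasp point (between the pads) lies 19 mm behind it (grip_point_offset is the distance from the TCP to the grasp point, in m); z points along the fingers, y is the direction in which the jaws open and shut (so a half turn about z gives the same grasp; the last joint's range is limited). The gripper opens to 85 mm and grips with 20 to 120 N. Pads are 22 mm wide; open, the fingers measure 114 mm over their backs; the gripper's body (76 mm by 85 mm) begins 54 mm behind the grasp point. The pads swing forward as they close: fully open they stand 13 mm farther back than shut.
Start: joints at [-1.391, 0.381, 1.297, -0, 1.464, -0.215], TCP at [0.212, -0.508, 0.231] pointing down, gripper open.
Joint ranges: [-3.11, 3.11], [-0.89, 2.33], [0.22, 2.48], [-1.42, 4.56], [0.17, 2.85], [-2.88, 2.88]. Speed limits (rad/s): [2.39, 2.39, 3.14, 3.14, 3.14, 3.14].

## Interface

Orientations are given as a unit quaternion [x, y, z, w].
In Python, from rig import * gives the robot as it stands.
- The arm moves only by the tool step_arm, never from a script. Its argument "targets" is a list that holds one entry, the list of rows, each a list of 7 numbers: the turn, a rotation vector about the tool's x, y, z in rad, then the shift along the tool's x, y, z in units of 50 mm (1.0 is 50 mm), then the closure in counts, from 0 (fully open) to 255 (shut). A call has 1 to 5 rows; each row is the pose to reach, as a shift and turn from the pose measured when the call began, along the tool's axes at that moment; what a row does not reach only later rows make up. A row lasts 1/8 s, in which the tool goes at most 62.5 mm and 10.7 degrees, less where a joint would pass 70% of its speed; a pose out of reach is approached as far as the arm can. A call with a gripper value outside its range is refused whole. The fingers move at their own pace and stop on an object; "grip_force" is the grip in N (left out, the last holds). Time passes only in rows, so rows that repeat a pose let the fingers close. It gives the time, the measured TCP pose, the force and the opening at its end, in the units of the state.
- observe(): the state, without advancing time (a new reading comes with each control period).
- camera(name): name is "scene" or "top" or "wrist"; returns the picture (420x560x3 uint8, blue, green, red); there is no depth.
- camera_model(name): a dict with "fx", "fy", "cx", "cy" (pixels), "dist_coeffs" ([k1, k2, p1, p2, k3] as OpenCV has them; the pictures are not rectified), "pose" (4x4, takes a point from camera to world coordinates). Camera axes: x right, y down, z forward; pixel columns grow to the right and rows downward; lengths in m; the calibration is good to about 2 mm. A picture is of the moment at which its call begins: read the wrist's pose just before it. camera_model takes no time and is no camera call; for the wrist camera it gives the pose at the moment of the call.
- hand_in(): hands the job in, once; it reports no verdict.
Trained networks look in the newest picture that a camera, given by its name, has taken for a name from the list of things; names that differ only in an ending like _2 or _b are one class to them, and where a whole thing is asked for, a point or a joint stands for the part that bears it (a point fixed in the world has none). Each returns a list of dicts, best first, with "confidence" (0 to 1); they miss things now and then, are a little off and sometimes report something else, mostly with a low value. They report only what shows in the picture. A call takes as long as a camera call. They do not tell look-alikes from the thing itself.
- look_for(name, camera): "box" ([left, top, right, bottom] in pixels, round what is visible of it).
The state is a dict: "time": time; "q": joint angles; "joint_velocities": joint speeds; "joint_efforts": joint torques, N m; "tool_pos": TCP position; "orientation": TCP orientation; "force": force on the tool from outside, world axes, zero at the start; "ft_torque": the same for the moment, N m; "opening": finger opening in m.
Only numpy, scipy, OpenCV 4.12 (cv2) and the standard library are available. Lean on these libraries where they do the work, as an engineer would, in place of code of your own. Each camera call takes 0.05 s, during which the arm holds its last target. There are 200 camera calls.

## Task

The three-footed platform for pouring plates stands low on the foot nearest the robot. Push the wooden wedge, thin end first and lying flat on the bench, straight in under that low foot until the bubble of the level on the platform stands centred between its two rings, then let go and leave it so. Push gently: do not force the wedge, do not shove the platform along or handle it, and leave the other things on the bench where they are.

Things in the scene. Friction and masses are not known exactly. Their poses are not given: they have to be found in the camera images.
- wedge: Loose plain wooden wedge, 100 mm long (its x), 30 mm wide (y), 60 g. Origin at the middle of its flat underside. The thin end, 1.5 mm thick, is at +x, 50 mm from the origin; it thickens evenly, 1 mm for every 4 mm, to 26 mm at the thick end (-x).
- wedge_tip (a point): Point on the wedge at the middle of its thin edge, on the underside; axes as the wedge.
- platform: Loose three-cornered aluminium platform, about 1.5 kg (varies), plate 11 mm thick, top 38 mm above the bench, reaching 24 mm beyond its three feet. Origin at bench height under the plate; x points from the low foot to the far side, z up. Low foot at x = -110 mm, y = 0; sound feet at x = 40, y = +-85 mm. It starts tipped 0.027 to 0.05 rad to the low foot. Friction about 0.6; some 6 N sideways on a foot slides it.
- low_foot (a point): Lowest point, centre of the low foot's underside; axes as the platform. A round pad 32 mm across, 9 mm high, underside a cone of 8 degrees, 20 at the rim: the wedge first touches it about 11 mm before its centre. It stands 4 to 7.5 mm too short (differs each time) and bears a quarter of the weight. When level, the wedge's thin edge lies some 5 to 20 mm beyond it along the platform's +x.
- level_mid (a point): Middle of the level vial, on the axis: a clear tube 96 mm long, 16 mm thick, along x on the platform's top, 50 mm above the bench, with two dark rings 22 mm apart (clear) about this point; the white bubble in it is 14 mm long.
- bubble (a joint): Bubble's place along the vial, m: 0 centred between the rings, positive away from the low foot. It runs to the high side, 8 mm per 0.01 rad of tilt, stops at +-30 mm; it starts at about +20 to +30 mm, falls as the low foot is raised (about 1.3 mm per mm of wedge travel) and settles in about 0.4 s.
- packer: Loose flat wooden packer 90x30x8 mm, origin at the middle of its underside; a bystander.
- tip_refill: Loose pale green pipette-tip refill tray 60x115x30 mm, origin at the middle of its underside; a bystander.
- dish: Loose closed culture dish, 93 mm across, 15 mm high, origin at the middle of its underside; a bystander.
- reagent_bottle: Loose white bottle, 47 mm across, 100 mm high, origin at the middle of its underside; a bystander.
Mind the look-alikes: they are no part of the job. Of the things shaped like the wedge, the wooden one is meant.

How it is judged:
By the outcome, as a careful person would: the job done as asked, in the order asked, and still so for the second after the job is handed in, with the robot touching nothing.
It also fails if it takes over 56 s, if anything falls off the work surface, if the arm or the gripper's body presses on something with over 40 N, if the wrist force passes 120 N, or if a joint passes its speed limit or range.

## Working session

There is one attempt and no reset: what is moved stays moved. The work goes in short steps, Python scripts to look and compute and a tool call to move; the robot and the scene stay as the last step left them, time stands still between calls to the robot, and variables do not carry over. Pictures are saved under pics/ and viewed, about 8 in all and at most 12, crops included, and the job is handed in when it is done.

Besides the shell and the picture viewer there is one more tool, called after "Call:" by a JSON object that holds its "method" and its "body". step_arm: Moves the arm, as the interface text tells. Its arguments: {"type":"object","properties":{"targets":{"type":"array"},"grip_force":{"type":"number"}},"required":["targets"]}

```bash
mkdir -p pics; ls
python3 - <<'E'
from rig import *
import cv2
s=observe();print(s['time'],s['tool_pos'],s['orientation'],s['opening'])
a=camera("scene");b=camera("top")
cv2.imwrite('pics/s1.png',a);cv2.imwrite('pics/t1.png',b)
for c in("scene","top"):
    m=camera_model(c);print(c,m['fx'],m['cx'],m['cy'],m['dist_coeffs'],m['pose'])
    for n in("wedge","platform","low_foot","bubble","packer"):
        print(n,[( [round(v) for v in d['box']],round(d['confidence'],2)) for d in look_for(n,c)][:3])
E
```

```text
pics
0.0 [ 0.21146353 -0.5073924   0.23070958] [ 9.80582808e-01  1.96104104e-01 -7.16252267e-06 -7.32841663e-04] 0.08552367582181394
scene 387.31956947462606 278.84980082690134 215.986848788734 [-0.0983675  0.         0.         0.         0.       ] [[-0.8991531  -0.28465215  0.33241067  0.26512995]
 [-0.43742     0.60831581 -0.66228062  0.59968429]
 [-0.01369106 -0.74089475 -0.67148159  0.67213813]
 [ 0.          0.          0.          1.        ]]
wedge [([319, 187, 354, 205], 0.88), ([298, 274, 343, 303], 0.72), ([335, 167, 364, 182], 0.55)]
platform [([151, 229, 254, 304], 0.6)]
low_foot [([237, 279, 246, 303], 0.66)]
bubble []
packer [([376, 195, 393, 217], 0.77)]
top 402.6940738976464 282.94845790319795 214.7597042932244 [0.01416556 0.         0.         0.         0.        ] [[-0.02458219 -0.99655874  0.07916053  0.49064571]
 [-0.99966417  0.02515377  0.00623136 -0.00433087]
 [-0.0082011  -0.07898076 -0.99684241  0.97089412]
 [ 0.          0.          0.          1.        ]]
wedge [([221, 266, 258, 295], 0.98), ([362, 223, 382, 263], 0.97), ([397, 229, 438, 262], 0.75)]
platform [([167, 142, 258, 233], 0.94)]
low_foot [([291, 276, 331, 317], 0.43)]
bubble []
packer [([363, 292, 402, 309], 0.87)]
```

Run:
```python
import cv2
a=cv2.imread('pics/t1.png')
cv2.imwrite('pics/t1c.png',cv2.resize(a[120:340,140:460],None,fx=2.5,fy=2.5,interpolation=cv2.INTER_CUBIC))
a=cv2.imread('pics/s1.png')
cv2.imwrite('pics/s1c.png',cv2.resize(a[140:340,130:420],None,fx=2.75,fy=2.75,interpolation=cv2.INTER_CUBIC))
```

```text
(no output)
```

View pics/t1c.png

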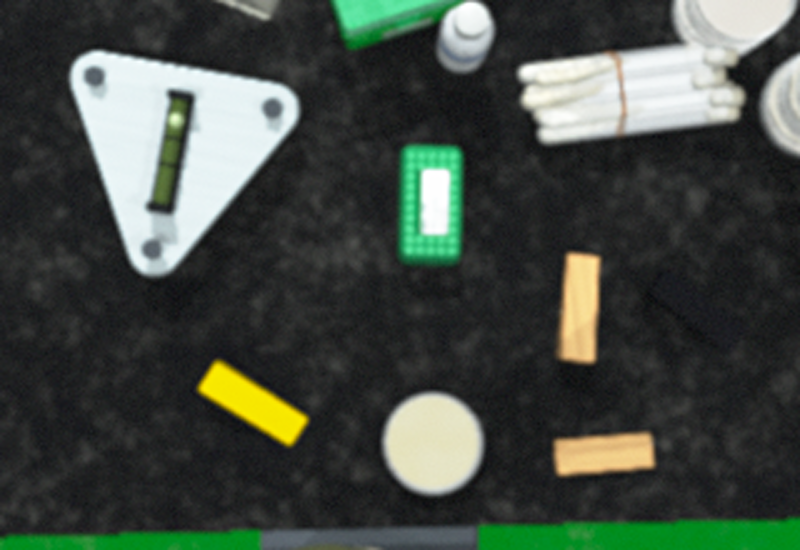

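View pics/s1c.png

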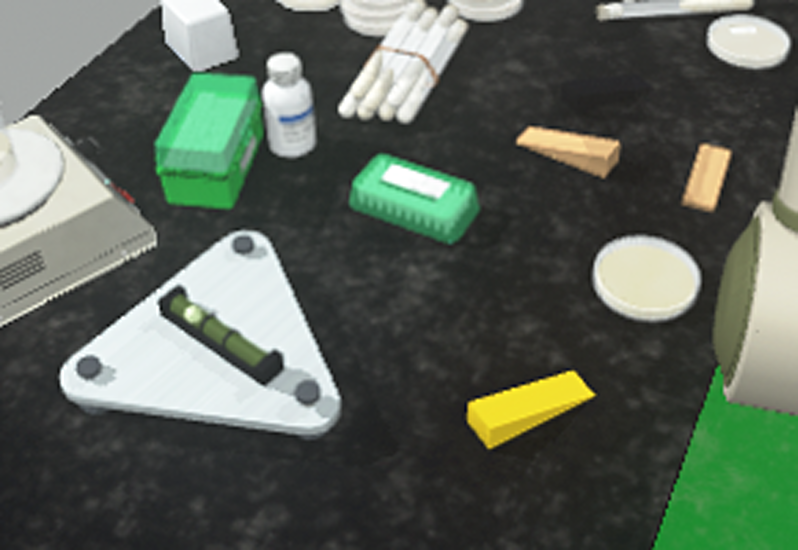

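Top crop: the wooden wedge is at about (580,308), with its thick end towards the robot as the scene view shows. The platform's low foot is at (152,248), and its caps are at (94,76) and (272,107). The yellow wedge, the packer and a black wedge are decoys or bystanders. The bubble is at the far end of the vial.

```bash
cat > h.py <<'E'
import numpy as np,cv2
from rig import *
from scipy.optimize import minimize
from scipy.spatial.transform import Rotation as R
def proj(m,P):
    T=np.linalg.inv(m['pose']);K=np.array([[m['fx'],0,m['cx']],[0,m['fy'],m['cy']],[0,0,1.]])
    return cv2.projectPoints(np.atleast_2d(P).astype(float),cv2.Rodrigues(T[:3,:3])[0],T[:3,3],K,np.array(m['dist_coeffs'],float))[0][:,0]
def onplane(m,uv,z):
    K=np.array([[m['fx'],0,m['cx']],[0,m['fy'],m['cy']],[0,0,1.]])
    n=cv2.undistortPoints(np.array([[uv]],float),K,np.array(m['dist_coeffs'],float))[0,0]
    d=m['pose'][:3,:3]@[n[0],n[1],1];o=m['pose'][:3,3]
    return o+d*(z-o[2])/d[2]
W=np.array([[x,y,z] for x,h in((-.05,.0265),(.05,.0015)) for y in(-.015,.015) for z in(0,h)])
def place(p,V,z=0):
    return V@R.from_euler('z',p[2]).as_matrix().T+[p[0],p[1],z]
def woodmask(im,seed):
    hsv=cv2.cvtColor(im,cv2.COLOR_BGR2HSV)
    M=((hsv[...,0]>5)&(hsv[...,0]<22)&(hsv[...,1]>60)&(hsv[...,2]>70)).astype(np.uint8)
    n,l,st,c=cv2.connectedComponentsWithStats(M)
    k=min([i for i in range(1,n) if st[i,4]>60],key=lambda i:np.hypot(*(c[i]-seed)))
    return (l==k).astype(np.uint8)
def iou(m,p,M,s=4,z=0):
    q=cv2.convexHull(proj(m,place(p,W,z)).astype(np.float32))[:,0]
    x,y,w,h=cv2.boundingRect(M);x-=15;y-=15;w+=30;h+=30
    x=max(x,0);y=max(y,0);sub=M[y:y+h,x:x+w];h,w=sub.shape
    big=cv2.resize(sub.astype(np.float32),None,fx=s,fy=s,interpolation=cv2.INTER_LINEAR)>.5
    D=np.zeros(big.shape,np.uint8);cv2.fillPoly(D,[np.round(((q-[x,y]+.5)*s-.5)*16).astype(np.int32)],1,shift=4)
    return (big&(D>0)).sum()/(big|(D>0)).sum()
def fitw(views,p0,z=0):
    f=lambda p:-sum(iou(m,p,M,z=z) for m,M in views)
    p=np.array(p0,float)
    for _ in range(2):
        r=minimize(f,p,method='Nelder-Mead',options=dict(initial_simplex=[p,p+[.008,0,0],p+[0,.008,0],p+[0,0,.1]],xatol=1e-5,fatol=1e-5));p=r.x
    return p,-r.fun/len(views)
def cap(im,seed,r=6):
    u,v=map(int,map(round,seed));g=cv2.cvtColor(im,cv2.COLOR_BGR2GRAY)[v-r:v+r+1,u-r:u+r+1].astype(float)
    w=np.clip(150-g,0,None);yy,xx=np.mgrid[-r:r+1,-r:r+1];w[np.hypot(xx,yy)>r]=0
    return np.array([u+(w*xx).sum()/w.sum(),v+(w*yy).sum()/w.sum()])
def tri(ms,uvs):
    f=lambda P:sum(((proj(m,P)[0]-u)**2).sum() for m,u in zip(ms,uvs))
    r=minimize(f,onplane(ms[0],uvs[0],.035),method='Nelder-Mead',options=dict(xatol=1e-6,fatol=1e-6,initial_simplex=None,maxiter=2000));return r.x,np.sqrt(r.fun)
E
python3 - <<'E'
from h import *
t=cv2.imread('pics/t1.png');s=cv2.imread('pics/s1.png');mt=camera_model('top');ms=camera_model('scene')
Mt=woodmask(t,(372,243));Ms=woodmask(s,(337,196));print(Mt.sum(),Ms.sum())
p0=[*onplane(mt,(372,243),.01)[:2],0.05]
for v in ([(mt,Mt)],[(ms,Ms)],[(mt,Mt),(ms,Ms)]): print('wedge',*fitw(v,p0))
S=[(94,76),(272,107),(152,248)];Q=[(243,244),(89,367),(307,391)]
Q=[Q[1],Q[0],Q[2]]
for a,b in zip(S,Q):
    ua=cap(t,np.array(a)/2.5+[140,120]);ub=cap(s,np.array(b)/2.75+[130,140])
    print(ua,ub,tri([mt,ms],[ua,ub]),onplane(mt,ua,.038))
y=onplane(mt,(140+198/2.5,120+385/2.5),.01);print('yellow corner',y, onplane(mt,(140+218/2.5,120+361/2.5),.01))
E
```

```text
528 422
wedge [ 0.49500457 -0.20735508 -0.11830882] 0.6312292358803987
wedge [ 0.49608196 -0.20642552 -0.14770624] 0.9315028479626114
wedge [ 0.49568512 -0.20682895 -0.13035743] 0.7770132640112426
[177.37066667 150.2224    ] [161.97215777 273.39807756] (array([0.72234676, 0.24530251, 0.04162846]), np.float64(0.14380720111460008)) [0.72347301 0.2464033  0.038     ]
[248.55794504 163.0609319 ] [218.1094196  228.66270219] (array([0.6873773 , 0.07874604, 0.04202731]), np.float64(0.20346466979085479)) [0.68853594 0.0792571  0.038     ]
[200.46818447 219.28779918] [241.47570412 282.64840607] (array([0.55838105, 0.19262336, 0.04085381]), np.float64(0.26548337063870375)) [0.55901073 0.19342558 0.038     ]
yellow corner [0.43010308 0.15602538 0.01      ] [0.45220324 0.13678298 0.01      ]
```

Run:
```python
from h import *
t=cv2.imread('pics/t1.png');mt=camera_model('top')
M=woodmask(t,(372,243));print(cv2.boundingRect(M),cv2.minAreaRect(cv2.findNonZero(M)))
for p in ([.495,-.2074,-.09],[.4957,-.2068,-.13]):
    q=proj(mt,place(p,W));print(q.min(0),q.max(0),iou(mt,p,M)); cv2.polylines(t,[np.round(cv2.convexHull(q.astype(np.float32))).astype(int)],True,(255,0,0) if p[2]>-.1 else (0,0,255))
cv2.imwrite('pics/d1.png',cv2.resize(np.hstack([t[210:280,340:410],cv2.cvtColor(M*255,cv2.COLOR_GRAY2BGR)[210:280,340:410]]),None,fx=5,fy=5,interpolation=0))
```

```text
(362, 220, 19, 46) ((371.2140197753906, 242.5758819580078), (16.218355178833008, 44.78761291503906), 3.5763344764709473)
[363.54187046 221.57937231] [378.66321686 264.63166965] 0.6066350710900474
[362.45863855 221.11775095] [378.76541266 264.51851019] 0.6299389367816092
```

View pics/d1.png

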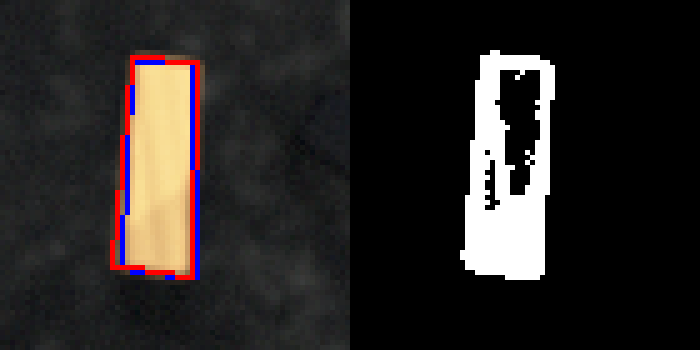

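The mask had a hole because the lit face is yellower. Pose is otherwise good. I'll fix the mask and refit.

```bash
sed -i 's/<22)&(hsv\[...,1\]>60)&(hsv\[...,2\]>70)/<30)\&(hsv[...,1]>50)\&(hsv[...,2]>105)/' h.py
cat >> h.py <<'E'
def delta(pos,yaw,s=None):
    """shift (50mm units) in tool axes & turn about tool z for tool y across, tool x(down tool) along heading yaw"""
    s=s or observe();Rt=R.from_quat(s['orientation'])
    best=None
    for k in(0,np.pi):
        G=R.from_euler('z',yaw+k)*R.from_euler('x',np.pi)
        rv=(Rt.inv()*G).as_rotvec()
        if best is None or np.linalg.norm(rv)<np.linalg.norm(best):best=rv
    return np.round(best,4),np.round(Rt.inv().apply(np.array(pos)-s['tool_pos'])/.05,4)
E
python3 - <<'E'
from h import *
t=cv2.imread('pics/t1.png');s=cv2.imread('pics/s1.png');mt=camera_model('top');ms=camera_model('scene')
Mt=woodmask(t,(372,243));Ms=woodmask(s,(337,196));print(Mt.sum(),Ms.sum())
for v in ([(mt,Mt)],[(ms,Ms)],[(mt,Mt),(ms,Ms)]): 
    p,f=fitw(v,[.4955,-.207,-.1]);print('wedge',p,f)
g=place(p,np.array([[-.034,0,0]]))[0];print('grasp',g)
st=observe();print(st['q'],R.from_quat(st['orientation']).as_matrix().round(3).tolist())
print(delta([g[0],g[1],.12],p[2]))
w=camera_model('wrist');print('wristcam rel',(np.linalg.inv(np.vstack([np.c_[R.from_quat(st['orientation']).as_matrix(),st['tool_pos']],[0,0,0,1]]))@w['pose']).round(3).tolist(),w['fx'])
E
```

```text
644 399
wedge [ 0.49641032 -0.20746846 -0.10549099] 0.9313375181071946
wedge [ 0.49538883 -0.20665755 -0.15258967] 0.9507095986571036
wedge [ 0.49575092 -0.20759552 -0.1404077 ] 0.9348688271386769
grasp [ 0.46208551 -0.20283733  0.        ]
[-1.39127562e+00  3.80606807e-01  1.29743784e+00 -1.33941643e-05
  1.46355725e+00 -2.15292828e-01] [[0.923, 0.385, -0.0], [0.385, -0.923, 0.0], [-0.0, -0.0, -1.0]]
(array([-0.    ,  0.    ,  0.5352]), array([ 6.9703, -3.7002,  2.2261]))
wristcam rel [[-0.001, -0.961, -0.276, 0.07], [1.0, -0.002, 0.0, 0.0], [-0.001, -0.276, 0.961, -0.142], [0.0, 0.0, 0.0, 1.0]] 321.52330982854744
```

Call:
{"method": "step_arm", "body": {"targets": [[[0,0,0.53,6.97,-3.7,1.6,0],[0,0,0.53,6.97,-3.7,1.6,0],[0,0,0.53,6.97,-3.7,1.6,0],[0,0,0.53,6.97,-3.7,1.6,0],[0,0,0.53,6.97,-3.7,1.6,0]]], "grip_force": 30}}

```text
time: 1.23
tool_pos: [0.4033, -0.2743, 0.1703]
orientation: [0.998, -0.068, 0.0, 0.0]
force: [-0.4, -0.6, 0.3]
opening: 0.0853
```

Run:
```python
from h import *
s=observe();print(s['time'],s['tool_pos'],s['q'].round(2) if hasattr(s['q'],'round') else s['q'])
print(delta([.4621,-.2028,.15],-.14))
```

```text
1.225 [ 0.40330788 -0.2743481   0.17032376] [-0.84  0.33  1.57  0.    1.24  0.87]
(array([ 0.0005, -0.0006,  0.0043]), array([ 0.9712, -1.5771,  0.4063]))
```

Call:
{"method": "step_arm", "body": {"targets": [[[0,0,0,0.97,-1.58,0.4,0],[0,0,0,0.97,-1.58,0.4,0],[0,0,0,0.97,-1.58,0.4,0]]]}}

```text
time: 1.6
tool_pos: [0.4628, -0.2009, 0.1499]
orientation: [0.998, -0.066, -0.0, -0.0]
force: [-0.7, -0.6, -0.1]
opening: 0.0855
```

Run:
```python
from h import *
s=observe();m=camera_model('wrist');im=camera('wrist');t=camera('top')
print(s['time'],s['tool_pos'],s['orientation'])
c=proj(m,[.4957,-.2076,.01])[0];print(c)
M=woodmask(im,c);print(M.sum())
p,f=fitw([(m,M)],[.4957,-.2076,-.13]);print('wedge',p,f)
q=proj(m,place(p,W));cv2.polylines(im,[np.round(cv2.convexHull(q.astype(np.float32))).astype(int)],True,(0,0,255))
cv2.imwrite('pics/w1.png',im)
g=place(p,np.array([[-.034,0,.004]]))[0];print('grasp',g,delta(g,p[2]))
```

```text
1.6 [ 0.46280997 -0.20092127  0.14987014] [ 9.97817877e-01 -6.60263576e-02 -5.61324323e-05 -3.85857031e-05]
[275.20764047 163.02600007]
4146
wedge [ 0.49553901 -0.20789671 -0.14488668] 0.9805411030176899
grasp [ 0.46189526 -0.20298778  0.004     ] (array([ 0.0008, -0.0007,  0.0097]), array([-3.1000e-03, -1.6000e-03,  2.9292e+00]))
```

View pics/w1.png

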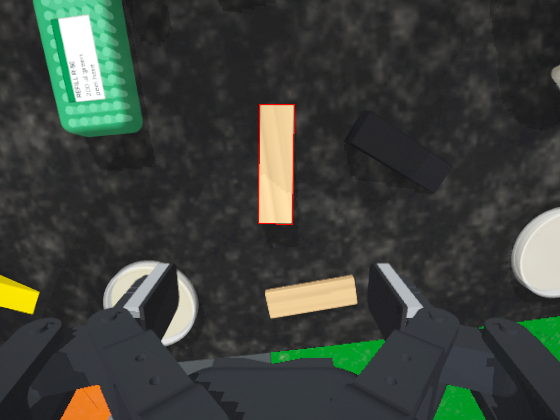

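The wrist view shows the wooden wedge at (277,164), matching the fit (IoU 0.98, and it agrees with the fixed cameras). It is clear of the black decoy at (397,152). Descending now with the jaws part-closed.

Call:
{"method": "step_arm", "body": {"targets": [[[0,0,0.01,0,0,1.2,90],[0,0,0.01,0,0,2.0,90],[0,0,0.01,0,0,2.6,90],[0,0,0.01,0,0,2.92,90],[0,0,0.01,0,0,2.92,90]]]}}

```text
time: 2.33
tool_pos: [0.4612, -0.2041, 0.004]
orientation: [0.997, -0.073, -0.0, 0.0]
force: [-0.1, 0.0, 0.3]
opening: 0.0555
```

Call:
{"method": "step_arm", "body": {"targets": [[[0,0,0,0,0,0,150],[0,0,0,0,0,0,200],[0,0,0,0,0,0,200],[0,0,0,0,0,0,200]]]}}

```text
time: 2.82
tool_pos: [0.4615, -0.2048, 0.005]
orientation: [0.997, -0.073, 0.0, 0.001]
force: [-2.4, -1.7, 6.5]
opening: 0.0294
```

Call:
{"method": "step_arm", "body": {"targets": [[[0,0,0,0,0,-0.4,200],[0,0,0,0,0,-1.4,200],[0,0,0,0,0,-1.8,200],[0,0,0,0,0,-1.8,200]]]}}

```text
time: 3.32
tool_pos: [0.462, -0.2049, 0.0964]
orientation: [0.997, -0.073, 0.002, 0.002]
force: [-0.1, 0.2, -1.2]
opening: 0.0292
```

Run:
```python
from h import *
s=observe();m=camera_model('wrist');im=camera('wrist');t=camera('top')
print(s['time'],s['tool_pos'],s['opening'],s['force'])
Rt=R.from_quat(s['orientation']);z=s['tool_pos'][2]-.005
yaw=np.arctan2(*(Rt.apply([1,0,0])[[1,0]]))
p0=s['tool_pos'][:2]+.034*np.array([np.cos(yaw),np.sin(yaw)])
M=woodmask(im,proj(m,[*p0,z+.01])[0]);print(M.sum(),yaw)
p,f=fitw([(m,M)],[*p0,yaw],z=z);print(p,f)
rel=Rt.inv().apply(np.array([p[0],p[1],z])-s['tool_pos']);print('wedge origin in tool',rel,'dyaw',p[2]-yaw)
q=proj(m,place(p,W,z));cv2.polylines(im,[np.round(cv2.convexHull(q.astype(np.float32))).astype(int)],True,(0,0,255));cv2.imwrite('pics/w2.png',im)
# target: tip 40mm short of foot
h=-.205;foot=np.array([.560,.1924]);tip=foot-.040*np.array([np.cos(h),np.sin(h)])
G=R.from_euler('z',h)*R.from_euler('x',np.pi)
tcp=np.array([*tip,0.1])-.05*np.array([np.cos(h),np.sin(h),0])-G.apply([rel[0],rel[1],0]);print('tcp',tcp,delta(tcp,h))
```

```text
3.325 [ 0.46197241 -0.20494336  0.09639741] 0.029211661892623066 [-0.14119462  0.22665232 -1.24932421]
17733 -0.1468949413454772
[ 0.49566372 -0.20927593 -0.12399854] 0.9069521232796142
wedge origin in tool [ 0.03394233 -0.00066274  0.00513359] dyaw 0.0228963973762861
tcp [0.43851798 0.21698173 0.1       ] (array([ 0.0013, -0.0002,  0.058 ]), array([-1.6815, -8.2697, -0.1227]))
```

View pics/w2.png

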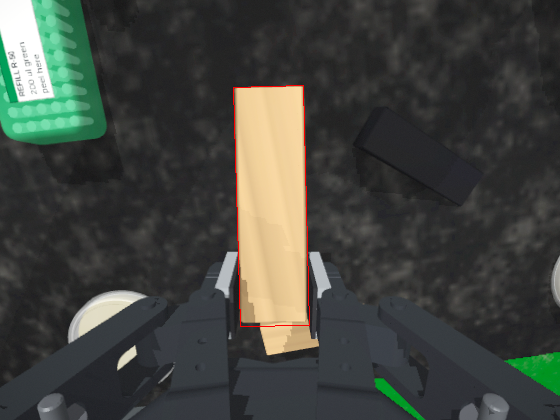

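The wedge is held straight between the pads, tip centre at about (268,87). The fit's yaw is slightly biased by the packer showing behind it. Moving over to the platform.

Call:
{"method": "step_arm", "body": {"targets": [[[0,0,0.058,-0.3,-1.2,-0.1,200],[0,0,0.058,-0.6,-2.4,-0.1,200],[0,0,0.058,-0.9,-3.6,-0.1,200],[0,0,0.058,-1.2,-4.8,-0.1,200],[0,0,0.058,-1.4,-6.0,-0.1,200]]]}}

```text
time: 4.05
tool_pos: [0.4347, 0.1046, 0.098]
orientation: [0.995, -0.103, -0.001, 0.001]
force: [1.2, -0.5, 0.2]
opening: 0.0291
```

Run:
```python
from h import *
s=observe();print(s['time'],s['tool_pos'],s['opening']);print(delta([.4385,.217,.10],-.205))
```

```text
4.05 [0.43472694 0.10455318 0.09795321] 0.02914632819970445
(array([ 0.0016,  0.002 , -0.0004]), array([-0.3849, -2.217 , -0.0437]))
```

Call:
{"method": "step_arm", "body": {"targets": [[[0,0,0,-0.2,-1.1,0,200],[0,0,0,-0.38,-2.22,0,200],[0,0,0,-0.38,-2.22,0,200],[0,0,0,-0.38,-2.22,0,200]]]}}

```text
time: 4.55
tool_pos: [0.4382, 0.2167, 0.0968]
orientation: [0.995, -0.102, -0.002, 0.001]
force: [-0.7, -0.3, -0.3]
opening: 0.0295
```

Run:
```python
from h import *
s=observe();m=camera_model('wrist');im=camera('wrist');t=camera('top');cv2.imwrite('pics/t3.png',t)
print(s['time'],s['tool_pos'],s['opening'],s['force'])
Rt=R.from_quat(s['orientation']);z=s['tool_pos'][2]-.005
yaw=np.arctan2(*(Rt.apply([1,0,0])[[1,0]]))
p0=s['tool_pos'][:2]+.034*np.array([np.cos(yaw),np.sin(yaw)])
M=woodmask(im,proj(m,[*p0,z+.01])[0]);
im2=im.copy();cv2.imwrite('pics/w3raw.png',im)
for v in(110,150,200,240):
    c=np.nonzero(M[v])[0];
    if len(c):
        print(v,c.min(),c.max(),end=' | ')
print(np.nonzero(M.any(1))[0][[0,-1]],yaw)
q=proj(m,place([*p0,yaw],W,z));cv2.polylines(im,[np.round(cv2.convexHull(q.astype(np.float32))).astype(int)],True,(0,0,255));
for P in([.722,.2453,.0416],[.6874,.0787,.042],[.5584,.1926,.0408]):
    u=proj(m,P)[0];print(u);cv2.drawMarker(im,tuple(int(a) for a in u.round()),(0,0,255),0,12)
cv2.imwrite('pics/w3.png',im)
```

```text
4.55 [0.43818396 0.21671086 0.09675537] 0.02947592794784815 [-0.68205641 -0.32147493 -0.25114391]
110 235 303 | 150 236 304 | 200 237 305 | 240 238 306 | [ 86 322] -0.20495901252640375
[  93.05677096 -304.98504286]
[ 447.35262758 -305.69703696]
[270.57240255  21.31885335]
```

View pics/w3.png

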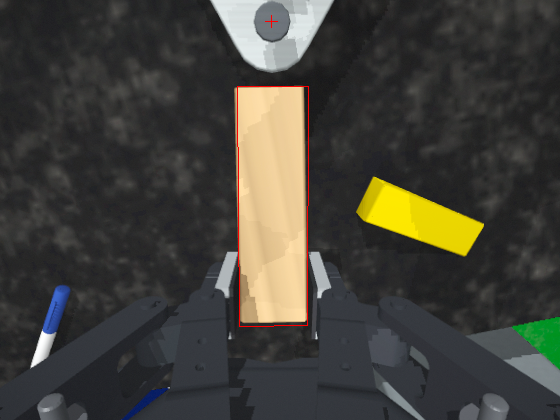

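The wrist view confirms it: the low-foot cap at (271,21) sits exactly on the projected estimate, and the wedge axis (tip at about (269,87)) points at it. Lowering to the bench.

Call:
{"method": "step_arm", "body": {"targets": [[[0,0,0,0,0,0.9,200],[0,0,0,0,0,1.5,200],[0,0,0,0,0,1.74,200],[0,0,0,0,0,1.74,200]]]}}

```text
time: 5.15
tool_pos: [0.4385, 0.2152, 0.0102]
orientation: [0.995, -0.104, -0.002, 0.001]
force: [-0.8, 0.7, 0.3]
opening: 0.0292
```

Call:
{"method": "step_arm", "body": {"targets": [[[0,0,0,0,0,0.05,200],[0,0,0,0,0,0.05,200]]]}}

```text
time: 5.4
tool_pos: [0.4389, 0.2152, 0.0084]
orientation: [0.995, -0.104, -0.001, 0.001]
force: [-0.5, 0.1, -0.2]
opening: 0.0295
```

Call:
{"method": "step_arm", "body": {"targets": [[[0,0,0,0,0,0.05,200],[0,0,0,0,0,0.05,200]]]}}

```text
time: 5.65
tool_pos: [0.4389, 0.2153, 0.006]
orientation: [0.995, -0.104, -0.001, 0.001]
force: [0.4, 0.1, -0.7]
opening: 0.0294
```

Call:
{"method": "step_arm", "body": {"targets": [[[0,0,0,0,0,0.02,200],[0,0,0,0,0,0.02,200]]]}}

```text
time: 5.9
tool_pos: [0.4389, 0.2153, 0.0051]
orientation: [0.995, -0.104, -0.001, 0.001]
force: [-0.6, -1.1, 1.3]
opening: 0.0289
```

Call:
{"method": "step_arm", "body": {"targets": [[[0,0,0,0,0,0,145],[0,0,0,0,0,0,145],[0,0,0,0,0,-0.02,145]]]}}

```text
time: 6.28
tool_pos: [0.4389, 0.2153, 0.006]
orientation: [0.995, -0.104, -0.001, 0.001]
force: [1.0, -0.2, 0.3]
opening: 0.0371
```

```bash
cat > ck.py <<'E'
from h import *
import sys
s=observe();m=camera_model('wrist');im=camera('wrist');t=camera('top');sc=camera('scene');n=sys.argv[1]
for a,b in(('w',im),('t',t),('s',sc)):cv2.imwrite(f'pics/{a}_{n}.png',b)
print('t',s['time'],s['tool_pos'].round(4),np.round(s['opening'],4),s['force'].round(1))
Rt=R.from_quat(s['orientation']);yaw=np.arctan2(*(Rt.apply([1,0,0])[[1,0]]))
p0=s['tool_pos'][:2]+.034*np.array([np.cos(yaw),np.sin(yaw)])
M=woodmask(im,proj(m,[*p0,.01])[0])
p,f=fitw([(m,M)],[*p0,yaw]);print('wedge(wrist)',p.round(4),f.round(3),'toolyaw',yaw.round(4))
mt=camera_model('top');ms=camera_model('scene')
c0=np.array([.5584,.1926,.0408])
ua=cap(t,proj(mt,c0)[0],5);ub=cap(sc,proj(ms,c0)[0],5);P,e=tri([mt,ms],[ua,ub]);print('lowcap',P.round(4),e.round(2))
d=np.array([np.cos(-.205),np.sin(-.205)]);tip=p[:2]+.05*np.array([np.cos(p[2]),np.sin(p[2])])
foot=P[:2]+d*.0012;r=foot-tip;print('tip->foot along',(r@d).round(4),'lat',(r@[-d[1],d[0]]).round(4))
# bubble profile along the vial
mid=np.array([.5584,.1926])+d*.110
for nm,mm,I in(('top',mt,t),('scene',ms,sc)):
    xs=np.arange(-.045,.046,.001);pts=np.array([[*(mid+d*x),.054] for x in xs])
    acc=[]
    for off in(-.003,0,.003):
        uv=proj(mm,pts+[-d[1]*off,d[0]*off,0]).astype(np.float32)
        acc.append(cv2.remap(I,uv[None,:,0],uv[None,:,1],cv2.INTER_LINEAR)[0].astype(float))
    b=np.mean(acc,0);prof=b.min(1)   # blue-ish min: bubble white, vial green
    print(nm,' '.join(f'{int(v)}' for v in prof[::2]))
    w=np.clip(prof-np.percentile(prof,70)-8,0,None);print('  bubble at mm',(1000*(w*xs).sum()/max(w.sum(),1e-9)).round(1))
E
python3 ck.py a
```

```text
t 6.275 [0.4389 0.2153 0.006 ] 0.0371 [ 1.  -0.2  0.3]
wedge(wrist) [ 0.4726  0.2092 -0.1837] 0.972 toolyaw -0.2081
lowcap [0.5582 0.1927 0.0411] 0.14
tip->foot along 0.0384 lat 0.0002
top 57 56 56 56 55 53 50 48 50 55 56 56 55 56 56 55 55 54 51 47 48 51 56 62 78 106 135 161 180 183 167 127 84 61 53 52 51 45 41 39 45 76 130 181 215 227
  bubble at mm 25.0
scene 97 95 90 84 76 75 72 71 82 88 91 93 92 90 87 86 79 78 71 67 72 83 107 131 147 161 177 197 211 190 131 88 82 79 77 75 76 73 66 57 50 58 109 186 231 240
  bubble at mm 21.7
```

Rings show up at −31 and −7 in my coordinate, so the vial's middle is at −19 and the bubble at about +30, which matches the spec. Now regripping, with the wedge flat, and pushing in.

Call:
{"method": "step_arm", "body": {"targets": [[[0,0,0,0,0,0,200],[0,0,0,0,0,0,200],[0,0,0,0,0,0,200]]], "grip_force": 20}}

```text
time: 6.8
tool_pos: [0.439, 0.2154, 0.0062]
orientation: [0.995, -0.104, -0.001, 0.001]
force: [-1.2, 1.1, 3.4]
opening: 0.0293
```

Call:
{"method": "step_arm", "body": {"targets": [[[0,0,0,0.12,0,0,200],[0,0,0,0.24,0,0,200],[0,0,0,0.36,0,0,200],[0,0,0,0.44,0,0,200],[0,0,0,0.48,0,0,200]]]}}

```text
time: 7.42
tool_pos: [0.4627, 0.2103, 0.0062]
orientation: [0.995, -0.104, -0.001, 0.001]
force: [-3.3, 1.3, 5.4]
opening: 0.0293
```

```bash
python3 - <<'E'
s=open('ck.py').read()
s=s.replace("*.110","*.091").replace("w=np.clip(","prof=prof*(xs<.042);w=np.clip(")
open('ck.py','w').write(s)
E
python3 ck.py b
```

```text
t 7.425 [0.4627 0.2103 0.0062] 0.0293 [-3.3  1.3  5.4]
wedge(wrist) [ 0.4875  0.2057 -0.1892] 0.917 toolyaw -0.2083
lowcap [0.5582 0.1927 0.0411] 0.16
tip->foot along 0.0231 lat 0.0009
top 53 56 58 58 58 57 57 58 58 58 57 58 55 56 55 51 48 49 51 55 57 57 56 56 54 55 55 53 51 47 48 52 56 69 93 122 150 174 186 178 149 106 70 55 53 52
  bubble at mm 30.5
scene 99 102 104 104 102 99 101 101 100 98 98 95 86 82 75 75 71 79 88 89 94 93 93 90 87 85 79 76 69 71 77 96 122 140 156 169 189 208 213 165 104 84 83 79 77 77
  bubble at mm 27.8
```

Call:
{"method": "step_arm", "body": {"targets": [[[0,0,0,0.05,0,0,200],[0,0,0,0.1,0,0,200],[0,0,0,0.15,0,0,200],[0,0,0,0.2,0,0,200],[0,0,0,0.24,0,0,200]]]}}

```text
time: 8.2
tool_pos: [0.4723, 0.208, 0.0062]
orientation: [0.995, -0.104, -0.003, 0.001]
force: [-11.4, 2.0, 12.8]
opening: 0.0298
```

```bash
python3 ck.py c
```

```text
t 8.2 [0.4723 0.208  0.0062] 0.0298 [-11.4   2.   12.8]
wedge(wrist) [ 0.5075  0.2014 -0.1886] 0.868 toolyaw -0.2081
lowcap [0.5587 0.1927 0.0428] 0.24
tip->foot along 0.0031 lat 0.0012
top 50 56 58 57 57 57 57 57 57 58 57 57 57 55 56 54 51 48 47 54 55 57 57 55 55 54 54 52 49 46 50 69 96 127 156 177 187 178 150 107 71 52 51 53 54 53
  bubble at mm 26.4
scene 91 91 89 90 93 91 91 91 94 92 90 88 85 85 80 77 71 74 82 87 92 90 92 89 86 87 82 78 73 72 80 121 162 187 205 220 196 125 81 87 86 87 86 80 78 77
  bubble at mm 23.4
```

Call:
{"method": "step_arm", "body": {"targets": [[[0,0,0,0,0,0,150],[0,0,0,0,0,-0.03,150],[0,0,0,0,0,-0.03,150]]]}}

```text
time: 8.72
tool_pos: [0.473, 0.2079, 0.0077]
orientation: [0.995, -0.104, -0.003, 0.001]
force: [-0.5, -0.3, -0.7]
opening: 0.0354
```

Call:
{"method": "step_arm", "body": {"targets": [[[0,0,0,0,0,0,200],[0,0,0,0,0,0,200],[0,0,0,0,0,0,200]]]}}

```text
time: 9.1
tool_pos: [0.4731, 0.2079, 0.0078]
orientation: [0.995, -0.104, -0.003, 0.001]
force: [-1.1, 1.5, 3.9]
opening: 0.0294
```

Call:
{"method": "step_arm", "body": {"targets": [[[0,0,0,0.04,0,0,200],[0,0,0,0.08,0,0,200],[0,0,0,0.1,0,0,200]]]}}

```text
time: 9.48
tool_pos: [0.4756, 0.2072, 0.0078]
orientation: [0.995, -0.104, -0.005, 0.001]
force: [-11.6, 2.5, 11.3]
opening: 0.0297
```

```bash
python3 ck.py d | grep -v ^wedge
```

```text
t 9.475 [0.4756 0.2072 0.0078] 0.0297 [-11.6   2.5  11.3]
lowcap [0.5587 0.1927 0.0433] 0.21
tip->foot along 0.0003 lat 0.0016
top 50 56 57 58 58 57 57 58 58 58 58 56 56 56 56 54 51 46 48 51 56 57 56 56 55 56 56 53 52 61 93 138 174 183 165 130 92 65 55 53 54 53 53 54 54 52
  bubble at mm 20.9
scene 90 92 91 92 94 90 90 91 95 92 91 91 89 87 80 77 71 72 81 85 89 86 89 87 85 85 81 78 74 72 80 144 204 216 181 112 84 83 84 90 88 87 86 80 79 78
  bubble at mm 20.6
```

It works (bubble 30 → about 21), but gripping presses the wedge onto the bench and inflates the force. I'll let go and push gently from behind with closed fingers instead.

Call:
{"method": "step_arm", "body": {"targets": [[[0,0,0,0,0,0,140],[0,0,0,0,0,0,130],[0,0,0,0,0,-0.5,130],[0,0,0,-0.1,0,-1.0,130],[0,0,0,-0.9,0,-1.0,200]]]}}

```text
time: 10.25
tool_pos: [0.4346, 0.2165, 0.0596]
orientation: [0.994, -0.105, -0.002, 0.0]
force: [-0.4, 1.0, -1.0]
opening: 0.025
```

```bash
python3 ck.py e; python3 -c "
from h import *
s=observe();print(delta([.4756-.0385,.2072+.008,.008],-.205))"
```

```text
t 10.25 [0.4346 0.2165 0.0596] 0.025 [-0.4  1.  -1. ]
wedge(wrist) [ 0.4915  0.2041 -0.1939] 0.887 toolyaw -0.21
lowcap [0.5589 0.1925 0.0429] 0.26
tip->foot along 0.0196 lat 0.0019
top 52 55 55 57 57 58 56 56 58 57 57 57 54 55 55 53 50 47 48 53 54 55 56 55 55 54 56 59 65 79 117 163 189 184 151 107 70 54 52 54 54 52 51 51 53 54
  bubble at mm 19.7
scene 90 92 92 93 93 90 90 89 91 89 88 88 86 84 77 74 68 69 78 81 85 83 86 84 81 91 106 113 86 71 79 143 192 169 119 79 79 81 82 87 85 84 83 78 76 75
  bubble at mm 18.7
(array([ 0.0036,  0.0102, -0.0023]), array([0.1299, 0.0014, 1.0061]))
```

Call:
{"method": "step_arm", "body": {"targets": [[[0,0,0,0,0,0.5,255],[0,0,0,0,0,0.95,255],[0,0,0,0,0,1.02,255],[0,0,0,0.08,0,1.02,255],[0,0,0,0.16,0,1.02,255]]]}}

```text
time: 11.02
tool_pos: [0.4396, 0.215, 0.008]
orientation: [0.995, -0.104, -0.004, 0.001]
force: [-0.0, -0.4, 0.2]
opening: 0.0
```

Call:
{"method": "step_arm", "body": {"targets": [[[0,0,0,0.04,0,0,255],[0,0,0,0.08,0,0,255],[0,0,0,0.12,0,0,255]]]}}

```text
time: 11.4
tool_pos: [0.4456, 0.2137, 0.0081]
orientation: [0.995, -0.104, -0.004, 0.001]
force: [-0.5, 0.1, -0.5]
opening: -0.0
```

Call:
{"method": "step_arm", "body": {"targets": [[[0,0,0,0.04,0,0,255],[0,0,0,0.08,0,0,255],[0,0,0,0.12,0,0,255],[0,0,0,0.16,0,0,255]]]}}

```text
time: 11.9
tool_pos: [0.4512, 0.2122, 0.0079]
orientation: [0.995, -0.103, -0.007, 0.001]
force: [-8.6, 2.4, 6.3]
opening: 0.0002
```

```bash
python3 ck.py f | grep -v ^wedge; python3 -c "
import cv2,numpy as np
w=cv2.imread('pics/w_f.png');t=cv2.imread('pics/t_f.png')
cv2.imwrite('pics/v_f.png',np.hstack([cv2.resize(w[:,:],(480,360)),cv2.resize(t[130:250,155:260],(315,360),interpolation=cv2.INTER_CUBIC)]))"
```

```text
t 11.9 [0.4512 0.2122 0.0079] 0.0002 [-8.6  2.4  6.3]
lowcap [0.5589 0.1928 0.0434] 0.23
tip->foot along 0.0209 lat 0.0022
top 50 55 56 57 58 57 56 57 57 56 55 56 55 55 55 53 49 46 45 51 55 55 55 56 54 55 57 65 75 86 110 153 183 179 143 95 61 52 53 54 54 52 52 55 54 54
  bubble at mm 19.3
scene 82 89 92 91 91 87 89 89 89 88 89 90 88 86 80 74 69 69 75 81 88 85 88 86 88 111 133 146 124 93 83 143 184 132 94 80 81 82 81 83 81 83 83 79 78 76
  bubble at mm 14.5
```

View pics/v_f.png

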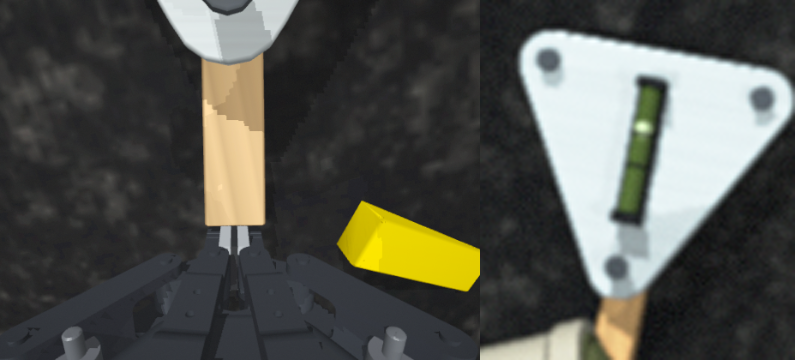

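The wrist view (left) shows the fingers square on the wedge's back at (235,227) and the wedge running under the foot. In the top view the bubble is at (643,127), just above the upper ring. Carrying on in small pushes.

Call:
{"method": "step_arm", "body": {"targets": [[[0,0,0,0.04,0,0,255],[0,0,0,0.08,0,0,255],[0,0,0,0.12,0,0,255],[0,0,0,0.14,0,0,255]]]}}

```text
time: 12.55
tool_pos: [0.4561, 0.2109, 0.0078]
orientation: [0.995, -0.103, -0.009, 0.002]
force: [-9.2, 2.6, 6.6]
opening: 0.0
```

```bash
python3 ck.py g | grep -v ^wedge
```

```text
t 12.55 [0.4561 0.2109 0.0078] 0.0 [-9.2  2.6  6.6]
lowcap [0.5594 0.1927 0.0437] 0.33
tip->foot along 0.0221 lat 0.0027
top 48 54 56 57 57 58 58 58 57 56 57 55 54 54 55 53 51 45 45 50 53 55 55 59 75 105 136 158 163 143 105 77 66 58 54 54 53 54 53 53 54 54 52 52 53 53
  bubble at mm 10.1
scene 75 84 85 86 88 86 88 85 86 85 86 86 82 81 77 76 75 74 71 76 86 88 111 135 151 163 179 202 187 131 77 72 80 82 83 82 83 84 82 84 81 85 85 80 79 77
  bubble at mm 7.1
```

Call:
{"method": "step_arm", "body": {"targets": [[[0,0,0,0.04,0,0,255],[0,0,0,0.08,0,0,255],[0,0,0,0.09,0,0,255],[0,0,0,0.09,0,0,255]]]}}

```text
time: 13.2
tool_pos: [0.4585, 0.2102, 0.0077]
orientation: [0.995, -0.103, -0.011, 0.002]
force: [-8.3, 2.3, 7.1]
opening: -0.0001
```

```bash
python3 ck.py h | grep -v ^wedge; python3 -c "
import cv2,numpy as np
w=cv2.imread('pics/s_h.png');t=cv2.imread('pics/t_h.png')
cv2.imwrite('pics/v_h.png',np.hstack([cv2.resize(w[230:300,170:250],(480,420),interpolation=cv2.INTER_CUBIC),cv2.resize(t[150:210,190:230],(280,420),interpolation=cv2.INTER_CUBIC)]))"
```

```text
t 13.2 [0.4585 0.2102 0.0077] -0.0001 [-8.3  2.3  7.1]
lowcap [0.5596 0.1927 0.0439] 0.34
tip->foot along 0.0227 lat 0.0027
top 48 53 55 57 56 55 56 56 54 54 55 55 54 53 54 53 49 45 45 49 54 63 84 113 148 179 196 191 162 113 68 49 51 53 54 54 54 54 53 54 54 54 53 51 53 53
  bubble at mm 6.9
scene 73 83 86 84 85 83 88 87 87 85 86 86 82 81 77 77 75 73 70 81 110 133 155 166 180 206 217 199 132 83 71 74 80 82 83 82 83 83 82 84 82 85 84 81 79 78
  bubble at mm 4.4
```

View pics/v_h.png

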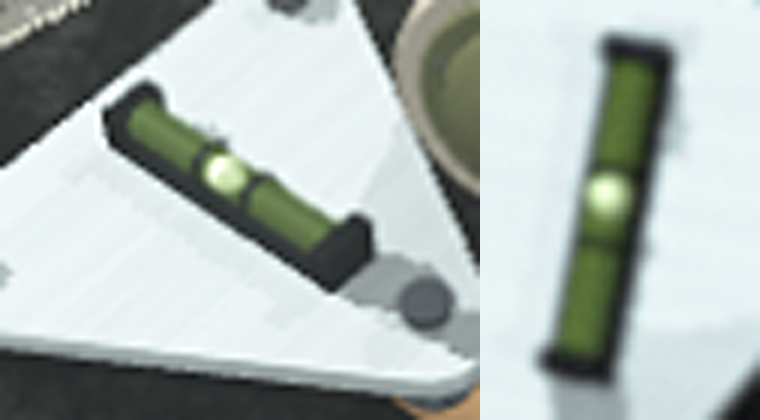

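In both views the bubble lies between the rings but about 3 mm towards the far ring. In the scene crop it's at (224,172) between rings at (206,160) and (258,190). In the top crop it's at y 197 against a ring midpoint of 206. About 2 mm more travel is needed.

Call:
{"method": "step_arm", "body": {"targets": [[[0,0,0,0.03,0,0,255],[0,0,0,0.06,0,0,255],[0,0,0,0.07,0,0,255],[0,0,0,0.07,0,0,255]]]}}

```text
time: 13.85
tool_pos: [0.4597, 0.2096, 0.0075]
orientation: [0.995, -0.103, -0.013, 0.002]
force: [-8.7, 1.6, 6.9]
opening: 0.0003
```

```bash
python3 ck.py i | grep -v ^wedge
```

```text
t 13.85 [0.4597 0.2096 0.0075] 0.0003 [-8.7  1.6  6.9]
lowcap [0.5595 0.1928 0.0443] 0.39
tip->foot along 0.0226 lat 0.0025
top 47 51 54 57 57 56 57 56 57 55 54 54 54 55 54 52 51 45 46 50 60 80 109 143 175 198 203 185 144 91 52 45 50 54 54 54 54 54 55 54 54 53 53 53 51 52
  bubble at mm 5.7
scene 67 79 84 84 85 82 87 87 87 83 85 86 83 82 78 77 75 71 70 94 129 148 163 177 207 225 209 154 93 73 70 73 79 81 84 83 83 82 80 84 82 86 86 82 79 77
  bubble at mm 3.1
```

Call:
{"method": "step_arm", "body": {"targets": [[[0,0,0,0.03,0,0,255],[0,0,0,0.06,0,0,255],[0,0,0,0.06,0,0,255],[0,0,0,0.06,0,0,255]]]}}

```text
time: 14.5
tool_pos: [0.4607, 0.2092, 0.0074]
orientation: [0.995, -0.103, -0.016, 0.003]
force: [-8.7, 2.2, 6.5]
opening: 0.0002
```

Call:
{"method": "step_arm", "body": {"targets": [[[0,0,0,-0.15,0,0,255],[0,0,0,-0.4,0,0,255],[0,0,0,-0.5,0,-1.0,255],[0,0,0,-0.5,0,-2.0,255],[0,0,0,-0.5,0,-3,255]]]}}

```text
time: 15.12
tool_pos: [0.4401, 0.2147, 0.1596]
orientation: [0.995, -0.103, -0.016, 0.003]
force: [1.9, 0.2, 0.4]
opening: 0.0001
```

```bash
python3 ck.py j | grep -v ^wedge
python3 - <<'E'
from h import *
# wrist cam placed ~0.2 m above vial mid: where must TCP be?
s=observe();Rt=R.from_quat(s['orientation']);m=camera_model('wrist')
v=np.array([.5596+.0877,.1927-.0181,.050])
print(proj(m,v),delta(s['tool_pos'],-.205))
for dx in(.08,.1,.12):
  for dz in (0,.04):
    mm=dict(m);T=m['pose'].copy();T[:3,3]+=[dx,-.2*dx,dz];mm['pose']=T;print(dx,dz,proj(mm,v))
E
```

```text
t 15.125 [0.4401 0.2147 0.1596] 0.0001 [1.9 0.2 0.4]
lowcap [0.5593 0.1925 0.0445] 0.34
tip->foot along 0.0208 lat 0.0027
top 48 53 56 56 56 56 56 56 55 55 56 55 55 54 54 53 51 45 45 55 77 108 142 174 198 203 182 140 94 58 43 45 50 53 54 55 54 55 54 53 53 53 52 52 52 52
  bubble at mm 3.8
scene 67 78 84 83 84 81 85 84 84 82 85 86 82 83 79 76 75 72 68 98 140 163 175 187 205 209 161 99 78 74 71 72 78 80 83 82 82 82 80 83 82 86 86 82 79 77
  bubble at mm 1.7
[[ 267.14099255 -108.75589767]] (array([ 0.0062,  0.0258, -0.0009]), array([0., 0., 0.]))
0.08 0 [[268.75758976  29.8516286 ]]
0.08 0.04 [[268.99078155  41.57511427]]
0.1 0 [[269.12777112  61.23445366]]
0.1 0.04 [[269.30427326  68.28310037]]
0.12 0 [[269.48353541  91.28690909]]
0.12 0.04 [[269.60707401  94.00525985]]
```

Released and lifted clear. The top camera reads about +1 mm and the scene camera about −1 mm. I'll bring the wrist camera vertically above the vial for a closer check.

Call:
{"method": "step_arm", "body": {"targets": [[[0,0.026,0,1.0,0,-0.4,255],[0,0.026,0,2.0,0,-0.4,255],[0,0.026,0,2.4,0,-0.4,255],[0,0.026,0,2.4,0,-0.4,255],[0,0.026,0,2.4,0,-0.4,255]]]}}

```text
time: 15.9
tool_pos: [0.5581, 0.1908, 0.1759]
orientation: [0.995, -0.102, -0.001, 0.003]
force: [-0.1, 0.1, -0.3]
opening: 0.0001
```

Run:
```python
from h import *
m=camera_model('wrist');im=camera('wrist');s=observe()
v=np.array([.5596+.0877,.1927-.0181,.050]);u=proj(m,v)[0];print(s['time'],s['tool_pos'],u)
r=m['pose'][:3,3]-v;print('view dir',r/np.linalg.norm(r))
x,y=map(int,u);y0=max(0,y-85);c=im[y0:y+85,x-60:x+60]
cv2.imwrite('pics/w4.png',cv2.resize(c,None,fx=3.5,fy=3.5,interpolation=cv2.INTER_CUBIC))
print(x-60,y0)
```

```text
15.95 [0.5581249  0.19083634 0.17634422] [268.34783732  92.41961317]
view dir [-0.074911    0.01041852  0.9971358 ]
208 7
```

View pics/w4.png

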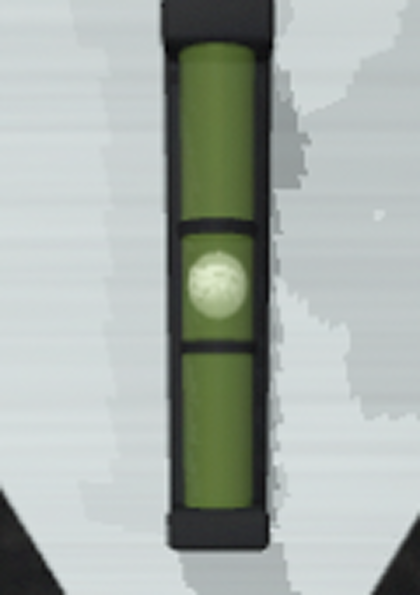

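From straight above, the rings' inner edges are at y≈235 and 340 (midpoint 287.5). The bubble spans 251–319 (centre 285), so it is centred to about 0.5 mm. Nothing is touched, so I'm handing in.

```bash
python3 -c "
from rig import *
s=observe();print(s['time'],s['force']);print(hand_in())"
```

```text
15.95 [ 0.0410704   0.41550041 -0.38577116]
the job is handed in; nothing more can be done
None
```

The platform is level: the wooden wedge lies flat under the low foot, thin end first, and the bubble stands between the two rings. I handed the job in at about 16 s with the gripper clear of everything.

- **What I did:** I gripped the wedge, set it down in line with the low foot and started it in while gripped. I finished with small pushes from behind using closed fingers.
- **Bubble:** Seen from straight above with the wrist camera, it is centred to about 0.5 mm, slightly towards the far side. The fixed cameras disagreed a little, at roughly +1 mm (top) and −1 mm (scene). I trusted the overhead view because it was the closest and most square-on.
- **Platform:** The cap over the low foot moved about 1 mm, which the change of tilt accounts for, so I take it the platform did not slide.
- **Forces:** While the wedge was gripped, the wrist read about 12 N sideways, with a similar downward press. I let go and pushed from behind for the rest, at about 9 N. Both are far below the force limits.
- **Not checked:** I did not measure the positions of the other things on the bench after the move. The arm kept clear of them.

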